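Find and mark the high spot of a centrifuge rotor

TASK

Take the red crank knob and turn the rotor slowly, all the way round if need be, feeling for where the hidden rim pushes hardest against the stylus of the blue gauge; there is also a lesser bump, so do not be fooled by it. Stop with the highest spot right at the stylus, let go of the knob, and then gently press the stamp button on the gauge fully down and release it to mark that spot, never stamping anywhere else. Leave the dish, the jar and the screwdriver alone.

Things in the scene. Friction and masses are not known exactly. Their poses are not given: they have to be found in the camera images.
- stand: Fixed grey run-out stand on the worktop, base plate 235 x 130 x 12 mm; origin on the worktop exactly under the rotor's axis (the plate reaches 82 mm to its -x and 152 mm to its +x); z up; +x of the stand points from the axis towards the gauge.
- crank: Aluminium crank arm with the red knob, clamped on the rotor, which turns with it about the upright axis. Origin on the axis at worktop height, x axis along the arm towards the knob, z up. Turns either way (two full turns and more). Friction about 0.1 N m, which is 2.2 N along the circle at the knob; it holds the rotor where it is left.
- knob_mid (a point): Middle of the red crank knob, an upright cylinder 16 mm in diameter, 36 mm tall (z = 51 to 87 mm, this point at 71 mm), 45 mm from the rotor's axis. It spins freely on its own pin, so it can be pinched from above and led round the circle without turning the hand. It clears the gauge all the way round.
- rotor_axis (a point): Fixed point on the axis, at the top of the dark rotor disc, 134 mm in diameter (z = 43 mm). Hidden below its flange is the rim, radius 60 mm, with a smooth highest spot (rises 5 mm, 16 degrees to either side of its top) and, 46 degrees counter-clockwise of it seen from above, a lesser bump (2.5 mm, 12 degrees). Where the highest spot lies relative to the knob differs every time.
- gauge: Fixed blue gauge block 36 x 34 mm, top at z = 38 mm, its middle 104 mm along the stand's +x; origin and axes the same as the stand's (origin on the rotor's axis at worktop height). With the highest spot at the stylus, the knob stands at least 55 degrees away from the gauge, seen from the axis.
- gauge_nose (a point): Fixed end of the gauge's nose, z = 29 mm; from it the stylus points at the axis, a spring pressing it on the hidden rim: 5 N on the plain rim, 7.7 N on the lesser bump, 10 N on the highest spot. Riding up a bump the crank is harder to turn, past its top the stylus helps it on. The force along the circle at the knob changes by 5 N each way at the highest spot, by 3 N at the lesser.
- stamp_top (a point): The middle of the top face of the red stamp button (22 mm in diameter, in a round black housing) on top of the gauge block, 106 mm along the stand's +x from the rotor's axis; it is pressed straight down.
- stamp (a joint): Travel of the stamp button: 0 = up, 0.006 m = fully down; a spring lifts it again; about 5 N at full travel.
- dish: Covered clear dish, 69 mm in diameter, 16 mm tall, bystander; origin under its centre.
- jar: Small jar with green lid, 40 mm in diameter, 26 mm tall, bystander; origin under its centre.
- driver: Small red-handled screwdriver lying flat, 160 x 17 x 23 mm, bystander; origin under its centre, x along its length.

How it is judged:
By the outcome, as a careful person would: the job done as asked, in the order asked, and still so for the second after the job is handed in, with the robot touching nothing.
It also fails if it takes over 72 s, if anything falls off the work surface, if the arm or the gripper's body presses on something with over 40 N, if the wrist force passes 120 N, or if a joint passes its speed limit or range.

ROBOT

A 7-joint arm with a two-finger parallel gripper is mounted at the origin on a cart in front of the work surface, level with it; the furniture and walls round the work are solid. World frame = base frame: x ahead of the robot, y to its left, z up, the work surface at z = 0. Lengths are in m, angles in rad, forces in N, time in s.
With the tool pointing down it reaches from about 0.4 to 0.9 m from the base axis. Payload 5.6 kg.
Tool frame: the origin (TCP) lies on the centre line of the jaws, within the pads' length; the fingertips stand 14 mm ahead of it and the grasp point (between the pads) lies 5 mm behind it (arm.tips_ahead is the distance from the TCP to the fingertips, in m); z points along the fingers, y is the line along which they close (so a half turn about z gives the same grasp; the last joint's range is limited). The gripper opens to 92 mm and grips with 3 to 60 N. Pads are 20 mm wide; open, the fingers measure 128 mm over their backs; the gripper's body (75 mm by 189 mm) begins 69 mm behind the grasp point.
Start: joints at [1.285, 0.468, -0.012, 1.603, 0.006, 1.071, -0.056], TCP at [0.156, -0.631, 0.229] pointing down, gripper open.
Joint ranges: [-2.53, 2.53], [-0.31, 2.02], [-1.57, 1.55], [0.28, 2.44], [-1.29, 4.43], [0.15, 1.84], [-2.92, 2.92]. Speed limits (rad/s): [2.57, 2.57, 3.14, 3.14, 3.14, 3.14, 3.14].

INTERFACE

Orientations are given as a unit quaternion [x, y, z, w].
In Python, from workcell import arm, eyes, job gives the robot as it stands.
- The arm moves only by the tool step_arm, never from a script. Its argument "series" is a list of rows, each an object with "angular": the turn, a rotation vector about the tool's x, y, z scaled (see below), a list of three; "delta_pos": the shift along the tool's x, y, z scaled (see below), a list of three; "gripper": the closure, from 0 (fully open) to 1 (shut). In form: [{"angular": [ax, ay, az], "delta_pos": [x, y, z], "gripper": gripper}, ...]. A call has 1 to 5 rows; each row is the pose to reach, as a shift and turn from the pose commanded when the call began, along the tool's axes at that moment; what a row does not reach only later rows make up. The controller multiplies each number of a shift by 30 cm and each number of a turn by 90 degrees. A row lasts 1/12 s, in which the tool goes at most 41.7 mm and 7.16 degrees, less where a joint would pass 70% of its speed; a pose out of reach is approached as far as the arm can. A call with a number of a shift or a turn outside -1 to 1 is refused whole. A call with a gripper value outside its range is refused whole. The fingers move at their own pace and stop on an object; the grip force is fixed at half the most. Time passes only in rows, so rows that repeat a pose let the fingers close. It gives the time, the measured TCP pose, the force, the opening and the grip force at its end, in the units of the state.
- arm.get_obs(): the state, without advancing time (a new reading comes with each control period).
- eyes.get_image(name): name is "scene" or "top" or "wrist"; returns the picture (400x640x3 uint8, red, green, blue); there is no depth.
- eyes.calibration(name): a dict with "fx", "fy", "cx", "cy" (pixels), "pose" (4x4, takes a point from camera to world coordinates). Camera axes: x right, y up, looking along -z (the intrinsics and any distortion apply to the point x, -y, -z); pixel columns grow to the right and rows downward; lengths in m; the calibration is good to about 2 mm. The wrist camera is an equidistant fisheye: a pixel r from the principal point sees the ray r / f radians off the axis. A picture is of the moment at which its call begins: read the wrist's pose just before it. calibration takes no time and is no camera call; for the wrist camera it gives the pose at the moment of the call.
- job.job_done(): hands the job in; it is judged then, once.
The state is a dict: "clock": time; "joints": joint angles; "dq": joint speeds; "joint_torque": joint torques, N m; "ee_pos": TCP position; "tcp_rot": TCP orientation; "ft_force": force on the tool from outside, world axes, zero at the start; "torque": the same for the moment, N m; "width": opening from 0.0 (shut) to 1.0 (fully open); "gripper_force": force on a finger pad.
Only numpy, scipy, OpenCV 4.12 (cv2) and the standard library are available. Lean on these libraries where they do the work, as an engineer would, in place of code of your own. Each camera call takes 0.05 s, during which the arm holds its last target. There are 200 camera calls.

## Working session

There is one attempt and no reset: what is moved stays moved. The work goes in short steps, Python scripts to look and compute and a tool call to move; the robot and the scene stay as the last step left them, time stands still between calls to the robot, and variables do not carry over. Pictures are saved under pics/ and viewed, at most 10 in all, crops included, and the job is handed in when it is done.

Besides the shell and the picture viewer there is one more tool, called in YAML: its name, and indented under it one key for each argument. step_arm: Moves the arm, as the interface text tells. Shifts and turns lie within -1 to 1; 1 stands for 30 cm of shift or 90 degrees of turn. Its arguments: {"type":"object","properties":{"series":{"type":"array"}},"required":["series"]}

```bash
mkdir -p pics; python3 - <<'E'
from workcell import arm, eyes
import cv2
for n in ("scene","top"):
    cv2.imwrite(f"pics/{n}0.png",eyes.get_image(n)[:,:,::-1])
    c=eyes.calibration(n);print(n,c)
print(arm.get_obs())
E
```

```text
scene {'fx': 414.7002400953418, 'fy': 414.7002400953418, 'cx': 324.27974163520804, 'cy': 193.13250602829945, 'pose': array([[-0.86965017,  0.27409995, -0.41058227,  0.13217862],
       [-0.49365466, -0.48906952,  0.71910783,  0.74829636],
       [-0.00369585,  0.8280581 ,  0.56063011,  0.67925853],
       [ 0.        ,  0.        ,  0.        ,  1.        ]])}
top {'fx': 461.3838308449412, 'fy': 461.3838308449412, 'cx': 319.81252719803206, 'cy': 197.93804067637063, 'pose': array([[ 0.00666869,  0.99759135, -0.06904369,  0.46766932],
       [-0.99992851,  0.00733774,  0.00944114, -0.03790584],
       [ 0.00992503,  0.0689758 ,  0.99756896,  1.39392723],
       [ 0.        ,  0.        ,  0.        ,  1.        ]])}
{'clock': 0.1, 'joints': array([ 1.28503525,  0.46828857, -0.01159954,  1.60352221,  0.00603023,
        1.07143051, -0.0562816 ]), 'dq': array([-1.55310293e-03,  5.44191641e-05, -7.54268228e-05, -1.84131108e-03,
       -1.71483817e-03,  4.64989891e-04, -3.87528417e-04]), 'joint_torque': array([ 5.98340685e-04, -5.21640408e+01, -1.26671372e-02, -2.44360220e+01,
       -5.67828049e-02,  1.41611224e-02,  5.06721278e-05]), 'ee_pos': array([ 0.15605235, -0.63046465,  0.22773981]), 'tcp_rot': array([ 9.92644189e-01,  1.21065525e-01, -1.69042704e-04, -7.89576997e-04]), 'ft_force': array([-0.20027345,  0.45499812,  0.27046025]), 'torque': array([ 0.00236293, -0.00442586, -0.01132097]), 'gripper_force': 0.0, 'width': 0.9997383468948827}
```

View pics/scene0.png

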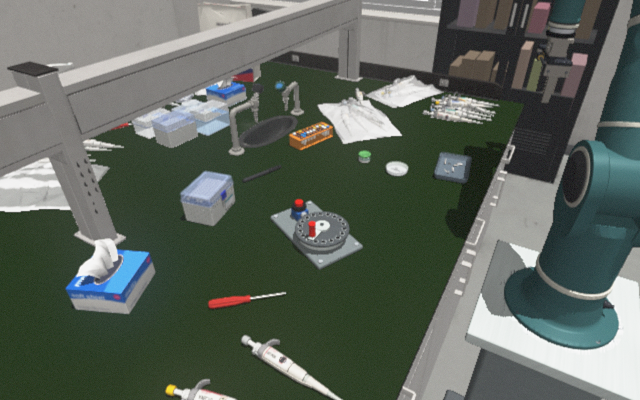

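View pics/top0.png

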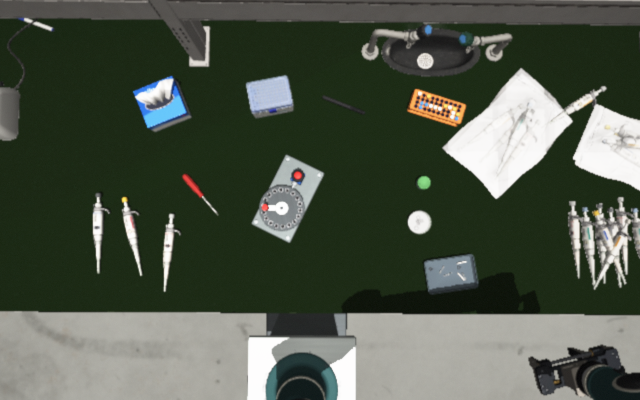

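The scene picture shows the stand at about (318,235), with the knob at (312,229) and the stamp at (299,204). In the top picture the rotor hub is at (282,208), the knob at (265,208) and the stamp at (298,175). The dish, jar and driver are well clear. Next I'll triangulate the red blobs and the hub.

```bash
cat > h.py <<'E'
import numpy as np, cv2
from workcell import arm, eyes
from scipy.spatial.transform import Rotation as R
def ray(c,u,v,fish=False):
    x,y=(u-c['cx'])/c['fx'],(v-c['cy'])/c['fy']
    if fish:
        t=np.hypot(x,y); s=np.sin(t)/max(t,1e-9); d=np.array([x*s,-y*s,-np.cos(t)])
    else: d=np.array([x,-y,-1.])
    d=c['pose'][:3,:3]@d
    return c['pose'][:3,3],d/np.linalg.norm(d)
def plane(c,u,v,z,fish=False):
    o,d=ray(c,u,v,fish); return o+d*(z-o[2])/d[2]
def tri(r1,r2):
    A=[];b=[]
    for o,d in (r1,r2):
        P=np.eye(3)-np.outer(d,d);A.append(P);b.append(P@o)
    A=np.vstack(A);b=np.hstack(b);x=np.linalg.lstsq(A,b,rcond=None)[0]
    return x,np.linalg.norm(A@x-b)
def reds(im,amin=15):
    h=cv2.cvtColor(im,cv2.COLOR_RGB2HSV)
    m=((h[...,0]<8)|(h[...,0]>172))&(h[...,1]>140)&(h[...,2]>90)
    n,l,s,c=cv2.connectedComponentsWithStats(m.astype(np.uint8))
    return [(s[i].tolist(),c[i].round(1).tolist()) for i in range(1,n) if s[i][4]>=amin]
E
python3 - <<'E'
from h import *
B={}
for n,(x0,x1,y0,y1) in dict(scene=(270,365,190,270),top=(245,330,150,245)).items():
    im=eyes.get_image(n); c=eyes.calibration(n)
    for s,p in reds(im):
        if x0<p[0]<x1 and y0<p[1]<y1: print(n,s,p)
    cv2.imwrite(f"pics/{n}1.png",cv2.resize(im[y0:y1,x0:x1,::-1],None,fx=6,fy=6,interpolation=cv2.INTER_CUBIC))
a=cv2.imread("pics/scene1.png");b=cv2.imread("pics/top1.png")
print(a.shape,b.shape)
E
```

```text
scene [295, 199, 8, 8, 59] [298.6, 202.5]
scene [309, 221, 6, 16, 83] [311.6, 228.5]
top [294, 171, 8, 9, 56] [297.5, 174.9]
top [262, 204, 6, 6, 28] [264.6, 206.7]
(480, 570, 3) (570, 510, 3)
```

View pics/top1.png

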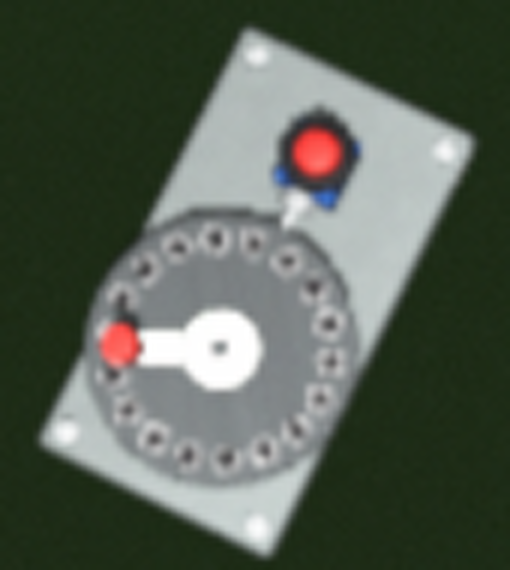

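View pics/scene1.png

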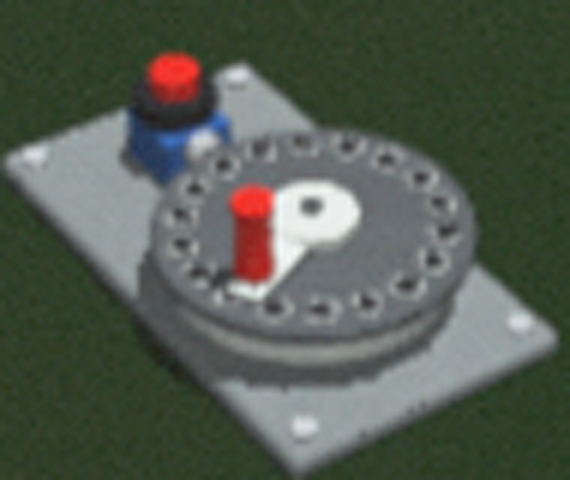

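The zoomed top view puts the hub centre at (281.3,207.7), the knob top at (264.6,207) and the stamp at (297.5,174.9). The zoomed scene view puts the hub at (321.7,224), the knob top at (311.7,223.2) and the stamp top at (298.6,201.7).

```bash
python3 - <<'E'
from h import *
cs,ct=eyes.calibration("scene"),eyes.calibration("top")
P={}
for n,s,t in (("hub",(321.7,224),(281.3,207.7)),("knobtop",(311.7,223.2),(264.6,206.7)),("stamp",(298.6,201.7),(297.5,174.9))):
    x,e=tri(ray(cs,*s),ray(ct,*t)); P[n]=x; print(n,x.round(4),"res",round(e,4))
h=P["hub"];s=P["stamp"];k=P["knobtop"]
# plate corners at z=.012 from top crop
for u,v in ((250,28),(475,140),(268,556),(42,438)):
    print(plane(ct,245+u/6-.4,150+v/6-.4,.012).round(4))
for a in (s,k): d=(a-h)[:2]; print(np.hypot(*d),np.degrees(np.arctan2(d[1],d[0])))
o=arm.get_obs();r=R.from_quat(o['tcp_rot']);print(r.as_matrix().round(3),o['ee_pos'])
E
```

```text
hub [0.5316 0.0615 0.0505] res 0.0004
knobtop [0.5324 0.1064 0.0836] res 0.0002
stamp [0.6275 0.0151 0.0553] res 0.0005
[0.6948 0.0512 0.012 ]
[ 0.6389 -0.0624  0.012 ]
[0.4302 0.0392 0.012 ]
[0.488  0.1523 0.012 ]
0.10653164028696901 -25.785405338241908
0.0449191450792527 88.98281000510151
[[ 0.971  0.24  -0.   ]
 [ 0.24  -0.971  0.001]
 [-0.    -0.001 -1.   ]] [ 0.15612326 -0.63065472  0.22803588]
```

step_arm:
  series:
    - {"angular": [0,0,0],"delta_pos": [0.6,-0.33,0],"gripper": 0.3}
    - {"angular": [0,0,0],"delta_pos": [0.6,-0.33,0],"gripper": 0.3}
    - {"angular": [0,0,0],"delta_pos": [0.6,-0.33,0],"gripper": 0.3}
    - {"angular": [0,0,0],"delta_pos": [0.6,-0.33,0],"gripper": 0.3}
    - {"angular": [0,0,0],"delta_pos": [0.6,-0.33,0],"gripper": 0.3}

```text
clock: 0.62
ee_pos: [0.3087, -0.4896, 0.2285]
tcp_rot: [0.993, 0.121, 0.0, -0.0]
ft_force: [-0.2, 0.2, 0.5]
width: 0.703
gripper_force: 0.0
```

step_arm:
  series:
    - {"angular": [0,0,0],"delta_pos": [0.42,-0.54,0],"gripper": 0.3}
    - {"angular": [0,0,0],"delta_pos": [0.42,-0.54,0],"gripper": 0.3}
    - {"angular": [0,0,0],"delta_pos": [0.42,-0.54,0],"gripper": 0.3}
    - {"angular": [0,0,0],"delta_pos": [0.42,-0.54,0],"gripper": 0.3}
    - {"angular": [0,0,0],"delta_pos": [0.42,-0.54,0],"gripper": 0.3}

```text
clock: 1.03
ee_pos: [0.3911, -0.3016, 0.2287]
tcp_rot: [0.993, 0.121, 0.0, 0.0]
ft_force: [1.3, 0.2, -0.9]
width: 0.703
gripper_force: 0.0
```

step_arm:
  series:
    - {"angular": [0,0,0],"delta_pos": [0.42,-0.54,0],"gripper": 0.3}
    - {"angular": [0,0,0],"delta_pos": [0.42,-0.54,0],"gripper": 0.3}
    - {"angular": [0,0,0],"delta_pos": [0.42,-0.54,0],"gripper": 0.3}
    - {"angular": [0,0,0],"delta_pos": [0.42,-0.54,0],"gripper": 0.3}
    - {"angular": [0,0,0],"delta_pos": [0.42,-0.54,0],"gripper": 0.3}

```text
clock: 1.45
ee_pos: [0.4744, -0.1141, 0.2288]
tcp_rot: [0.993, 0.121, 0.0, 0.0]
ft_force: [-0.2, -0.8, -0.2]
width: 0.7
gripper_force: 0.0
```

step_arm:
  series:
    - {"angular": [0,0,0],"delta_pos": [0.36,-0.52,0.22],"gripper": 0.3}
    - {"angular": [0,0,0],"delta_pos": [0.36,-0.52,0.22],"gripper": 0.3}
    - {"angular": [0,0,0],"delta_pos": [0.36,-0.52,0.22],"gripper": 0.3}
    - {"angular": [0,0,0],"delta_pos": [0.36,-0.52,0.22],"gripper": 0.3}
    - {"angular": [0,0,0],"delta_pos": [0.36,-0.52,0.22],"gripper": 0.3}

```text
clock: 1.87
ee_pos: [0.5415, 0.0638, 0.1617]
tcp_rot: [0.993, 0.122, -0.0, -0.0]
ft_force: [0.3, -0.6, 0.9]
width: 0.696
gripper_force: 0.0
```

```bash
python3 - <<'E'
from h import *
o=arm.get_obs();M=R.from_quat(o['tcp_rot']).as_matrix()
print(o['clock'],o['ee_pos'],M.round(3),o['joints'].round(2),o['width'],o['ft_force'])
t=np.array([.5324,.1064,.071])
print("tool-scaled delta",(M.T@(t-o['ee_pos'])/.3).round(4))
c=eyes.calibration("wrist");im=eyes.get_image("wrist")
print(reds(im))
cv2.imwrite("pics/w0.png",im[:,:,::-1])
E
```

```text
1.8667 [0.54148982 0.06383646 0.16166922] [[ 0.97   0.242 -0.   ]
 [ 0.242 -0.97   0.001]
 [-0.    -0.001 -1.   ]] [ 0.14  0.41 -0.39  1.9   0.2   0.87 -1.68] 0.6957782488513374 [ 0.29297922 -0.61089635  0.88401179]
tool-scaled delta [ 0.0049 -0.1448  0.3023]
[([94, 56, 36, 64, 934], [110.6, 85.7]), ([384, 103, 30, 30, 665], [398.8, 116.6]), ([263, 189, 14, 13, 126], [270.5, 195.6])]
```

View pics/w0.png

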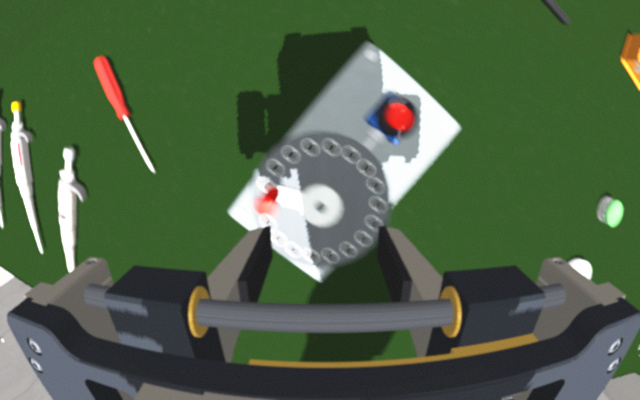

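The wrist view shows the hub at (321,207), the knob at about (268,198) and the stamp at (398.8,116.6). I'll check these against the triangulation.

```bash
python3 - <<'E'
from h import *
c=eyes.calibration("wrist")
print("hub",plane(c,321,206.5,.0505,True),"stamp",plane(c,398.8,116.6,.0553,True))
im=eyes.get_image("wrist")
h=cv2.cvtColor(im,cv2.COLOR_RGB2HSV)[185:215,250:285]
m=((h[...,0]<10)|(h[...,0]>170))&(h[...,1]>90)&(h[...,2]>90)
ys,xs=np.nonzero(m);print(len(xs),xs.mean()+250,ys.mean()+185,xs.min()+250,xs.max()+250,ys.min()+185,ys.max()+185)
print(plane(c,xs.mean()+250,ys.mean()+185,.070,True))
E
```

```text
hub [0.533218   0.07287271 0.0505    ] stamp [0.62827659 0.02899452 0.0553    ]
231 276.7012987012987 203.26839826839827 267 284 192 214
[0.53269133 0.11075098 0.07      ]
```

```bash
python3 - <<'E'
from h import *
o=arm.get_obs();c=eyes.calibration("wrist");im=eyes.get_image("wrist")
r=reds(im);print(o['ee_pos'],o['clock'],r)
M=R.from_quat(o['tcp_rot']).as_matrix()
print("delta",(M.T@(np.array([.5324,.1064,.071])-o['ee_pos'])/.3).round(4))
for s,p in r: print(plane(c,*p,.0553,True))
g=cv2.cvtColor(im,cv2.COLOR_RGB2GRAY)
h=cv2.cvtColor(im,cv2.COLOR_RGB2HSV)
m=((h[...,0]<10)|(h[...,0]>170))&(h[...,1]>90)&(h[...,2]>90); 
n,l,s,cc=cv2.connectedComponentsWithStats(m.astype(np.uint8))
for i in range(1,n):
  if s[i][4]>50: print(s[i],cc[i],plane(c,*cc[i],.07,True))
m=((h[...,1]<40)&(h[...,2]>200)).astype(np.uint8); n,l,s,cc=cv2.connectedComponentsWithStats(m)
for i in range(1,n):
  if s[i][4]>200 and 250<cc[i][0]<400: print("white",s[i],cc[i],plane(c,*cc[i],.0505,True))
E
```

```text
[0.54089511 0.06736939 0.16081913] 1.9667 [([98, 55, 37, 65, 959], [115.2, 85.1]), ([395, 108, 28, 27, 592], [408.6, 120.7]), ([268, 190, 20, 17, 200], [279.0, 197.6])]
delta [ 0.0054 -0.1319  0.2999]
[0.60170039 0.29546639 0.0553    ]
[0.62635924 0.01602924 0.0553    ]
[0.53208265 0.10765642 0.0553    ]
[ 98  55  37  65 991] [115.20686176  85.38546922] [0.60220937 0.28363888 0.07      ]
[395 108  28  27 599] [408.50918197 120.7345576 ] [0.62569473 0.02005973 0.07      ]
[264 190  24  29 391] [275.79028133 203.03580563] [0.53143028 0.10812804 0.07      ]
white [ 235  169  114  114 4992] [294.99439103 218.85957532] [0.51439018 0.089487   0.0505    ]
```

The settled wrist view agrees with the triangulation to about 1 mm. Next I'll move over the knob, descend and grip.

step_arm:
  series:
    - {"angular": [0,0,0],"delta_pos": [0.005,-0.132,0.02],"gripper": 0.5}
    - {"angular": [0,0,0],"delta_pos": [0.005,-0.132,0.1],"gripper": 0.5}
    - {"angular": [0,0,0],"delta_pos": [0.005,-0.132,0.18],"gripper": 0.5}
    - {"angular": [0,0,0],"delta_pos": [0.005,-0.132,0.25],"gripper": 0.5}
    - {"angular": [0,0,0],"delta_pos": [0.005,-0.132,0.3],"gripper": 0.5}

```text
clock: 2.43
ee_pos: [0.5325, 0.0975, 0.0713]
tcp_rot: [0.993, 0.12, -0.001, 0.001]
ft_force: [-0.2, 0.8, -0.5]
width: 0.5
gripper_force: 0.0
```

step_arm:
  series:
    - {"angular": [0,0,0],"delta_pos": [0,0,0],"gripper": 0.5}
    - {"angular": [0,0,0],"delta_pos": [0,0,0],"gripper": 0.9}
    - {"angular": [0,0,0],"delta_pos": [0,0,0],"gripper": 0.9}
    - {"angular": [0,0,0],"delta_pos": [0,0,0],"gripper": 0.9}
    - {"angular": [0,0,0],"delta_pos": [0,0,0],"gripper": 0.9}

```text
clock: 2.85
ee_pos: [0.5331, 0.1041, 0.074]
tcp_rot: [0.993, 0.122, 0.001, -0.003]
ft_force: [-3.3, 15.4, -1.9]
width: 0.235
gripper_force: 8.0
```

step_arm:
  series:
    - {"angular": [0,0,0],"delta_pos": [0,0,0],"gripper": 0.9}
    - {"angular": [0,0,0],"delta_pos": [0,0,0],"gripper": 0.9}

```text
clock: 3.02
ee_pos: [0.5329, 0.1068, 0.074]
tcp_rot: [0.992, 0.123, 0.002, -0.004]
ft_force: [-2.0, 15.1, -3.4]
width: 0.163
gripper_force: 30.0
```

```bash
cat > tab.py <<'E'
import numpy as np,sys
a,st,n=map(float,sys.argv[1:4])
for i in range(int(n)):
    p=lambda t:0.15*np.array([np.cos(np.radians(t-13.91)),-np.sin(np.radians(t-13.91))])
    t=a+i*st; print(t+st,(p(t+st/2)-p(t)).round(4),(p(t+st)-p(t)).round(4))
E
python3 tab.py 89 8 45
```

```text
97.0 [-0.0102 -0.0023] [-0.0205 -0.004 ]
105.0 [-0.0104 -0.0009] [-0.0209 -0.0011]
113.0 [-0.0105  0.0006] [-0.0208  0.0019]
121.0 [-0.0103  0.002 ] [-0.0204  0.0047]
129.0 [-0.0099  0.0034] [-0.0195  0.0075]
137.0 [-0.0093  0.0048] [-0.0183  0.0102]
145.0 [-0.0086  0.006 ] [-0.0167  0.0126]
153.0 [-0.0076  0.0072] [-0.0148  0.0148]
161.0 [-0.0066  0.0081] [-0.0126  0.0167]
169.0 [-0.0054  0.009 ] [-0.0101  0.0183]
177.0 [-0.0041  0.0096] [-0.0075  0.0195]
185.0 [-0.0027  0.0101] [-0.0047  0.0204]
193.0 [-0.0013  0.0104] [-0.0018  0.0209]
201.0 [0.0002 0.0105] [0.0011 0.0209]
209.0 [0.0017 0.0103] [0.004  0.0205]
217.0 [0.0031 0.01  ] [0.0068 0.0198]
225.0 [0.0044 0.0095] [0.0095 0.0186]
233.0 [0.0057 0.0088] [0.012  0.0171]
241.0 [0.0069 0.0079] [0.0143 0.0153]
249.0 [0.0079 0.0069] [0.0163 0.0131]
257.0 [0.0088 0.0057] [0.018  0.0107]
265.0 [0.0095 0.0044] [0.0193 0.0081]
273.0 [0.01  0.003] [0.0202 0.0054]
281.0 [0.0103 0.0016] [0.0208 0.0025]
289.0 [0.0105 0.0002] [ 0.0209 -0.0004]
297.0 [ 0.0104 -0.0013] [ 0.0207 -0.0033]
305.0 [ 0.0101 -0.0027] [ 0.02   -0.0061]
313.0 [ 0.0096 -0.0041] [ 0.019  -0.0089]
321.0 [ 0.009  -0.0054] [ 0.0175 -0.0114]
329.0 [ 0.0081 -0.0066] [ 0.0158 -0.0138]
337.0 [ 0.0071 -0.0077] [ 0.0137 -0.0158]
345.0 [ 0.006  -0.0086] [ 0.0114 -0.0176]
353.0 [ 0.0047 -0.0093] [ 0.0088 -0.019 ]
361.0 [ 0.0034 -0.0099] [ 0.0061 -0.02  ]
369.0 [ 0.002  -0.0103] [ 0.0032 -0.0207]
377.0 [ 0.0005 -0.0105] [ 0.0003 -0.0209]
385.0 [-0.0009 -0.0104] [-0.0026 -0.0208]
393.0 [-0.0024 -0.0102] [-0.0054 -0.0202]
401.0 [-0.0038 -0.0098] [-0.0082 -0.0193]
409.0 [-0.0051 -0.0091] [-0.0108 -0.0179]
417.0 [-0.0063 -0.0084] [-0.0132 -0.0162]
425.0 [-0.0074 -0.0074] [-0.0153 -0.0142]
433.0 [-0.0084 -0.0063] [-0.0172 -0.012 ]
441.0 [-0.0092 -0.0051] [-0.0187 -0.0095]
449.0 [-0.0098 -0.0037] [-0.0198 -0.0068]
```

step_arm:
  series:
    - {"angular": [0,0,0],"delta_pos": [0.003,-0.024,0],"gripper": 0.9}
    - {"angular": [0,0,0],"delta_pos": [0.003,-0.024,0],"gripper": 0.9}
    - {"angular": [0,0,0],"delta_pos": [0.003,-0.024,0],"gripper": 0.9}

```text
clock: 3.27
ee_pos: [0.533, 0.1074, 0.0738]
tcp_rot: [0.993, 0.121, 0.001, -0.0]
ft_force: [-0.2, 1.3, 3.6]
width: 0.165
gripper_force: 30.0
```

step_arm:
  series:
    - {"angular": [0,0,0],"delta_pos": [-0.0102,-0.0023,0],"gripper": 0.9}
    - {"angular": [0,0,0],"delta_pos": [-0.0205,-0.004,0],"gripper": 0.9}

```text
clock: 3.43
ee_pos: [0.5295, 0.1073, 0.0739]
tcp_rot: [0.993, 0.121, 0.004, -0.001]
ft_force: [7.0, 2.7, -1.7]
width: 0.166
gripper_force: 30.0
```

step_arm:
  series:
    - {"angular": [0,0,0],"delta_pos": [-0.0104,-0.0009,0],"gripper": 0.9}
    - {"angular": [0,0,0],"delta_pos": [-0.0209,-0.0011,0],"gripper": 0.9}

```text
clock: 3.6
ee_pos: [0.5228, 0.1064, 0.0739]
tcp_rot: [0.993, 0.121, 0.004, -0.001]
ft_force: [4.8, 3.3, -0.4]
width: 0.169
gripper_force: 30.0
```

step_arm:
  series:
    - {"angular": [0,0,0],"delta_pos": [-0.0105,0.0006,0],"gripper": 0.9}
    - {"angular": [0,0,0],"delta_pos": [-0.0208,0.0019,0],"gripper": 0.9}

```text
clock: 3.77
ee_pos: [0.5166, 0.1047, 0.0739]
tcp_rot: [0.993, 0.121, 0.003, -0.001]
ft_force: [4.7, 5.0, 0.8]
width: 0.163
gripper_force: 30.0
```

step_arm:
  series:
    - {"angular": [0,0,0],"delta_pos": [-0.0103,0.002,0],"gripper": 0.9}
    - {"angular": [0,0,0],"delta_pos": [-0.0204,0.0047,0],"gripper": 0.9}

```text
clock: 3.93
ee_pos: [0.5108, 0.1022, 0.0739]
tcp_rot: [0.993, 0.121, 0.003, -0.001]
ft_force: [4.1, 5.6, 1.0]
width: 0.168
gripper_force: 30.0
```

step_arm:
  series:
    - {"angular": [0,0,0],"delta_pos": [-0.0099,0.0034,0],"gripper": 0.9}
    - {"angular": [0,0,0],"delta_pos": [-0.0195,0.0075,0],"gripper": 0.9}

```text
clock: 4.1
ee_pos: [0.5054, 0.0987, 0.0738]
tcp_rot: [0.993, 0.121, 0.003, -0.001]
ft_force: [2.9, 5.3, 1.0]
width: 0.17
gripper_force: 30.0
```

step_arm:
  series:
    - {"angular": [0,0,0],"delta_pos": [-0.0093,0.0048,0],"gripper": 0.9}
    - {"angular": [0,0,0],"delta_pos": [-0.0183,0.0102,0],"gripper": 0.9}

```text
clock: 4.27
ee_pos: [0.5006, 0.0948, 0.0738]
tcp_rot: [0.993, 0.121, 0.003, -0.002]
ft_force: [3.7, 7.1, 1.1]
width: 0.164
gripper_force: 30.0
```

step_arm:
  series:
    - {"angular": [0,0,0],"delta_pos": [-0.0086,0.006,0],"gripper": 0.9}
    - {"angular": [0,0,0],"delta_pos": [-0.0167,0.0126,0],"gripper": 0.9}

```text
clock: 4.43
ee_pos: [0.4975, 0.0914, 0.0739]
tcp_rot: [0.993, 0.122, 0.004, -0.003]
ft_force: [4.4, 10.1, -3.5]
width: 0.163
gripper_force: 30.0
```

step_arm:
  series:
    - {"angular": [0,0,0],"delta_pos": [-0.0076,0.0072,0],"gripper": 0.9}
    - {"angular": [0,0,0],"delta_pos": [-0.0148,0.0148,0],"gripper": 0.9}

```text
clock: 4.6
ee_pos: [0.493, 0.0851, 0.0737]
tcp_rot: [0.993, 0.122, 0.002, -0.002]
ft_force: [-0.2, 5.8, 4.1]
width: 0.171
gripper_force: 30.0
```

step_arm:
  series:
    - {"angular": [0,0,0],"delta_pos": [-0.0066,0.0081,0],"gripper": 0.9}
    - {"angular": [0,0,0],"delta_pos": [-0.0126,0.0167,0],"gripper": 0.9}

```text
clock: 4.77
ee_pos: [0.4897, 0.0781, 0.0737]
tcp_rot: [0.993, 0.121, 0.001, -0.001]
ft_force: [-1.1, 5.2, 5.1]
width: 0.169
gripper_force: 30.0
```

step_arm:
  series:
    - {"angular": [0,0,0],"delta_pos": [-0.0054,0.009,0],"gripper": 0.9}
    - {"angular": [0,0,0],"delta_pos": [-0.0101,0.0183,0],"gripper": 0.9}

```text
clock: 4.93
ee_pos: [0.488, 0.0725, 0.0737]
tcp_rot: [0.993, 0.121, 0.001, -0.001]
ft_force: [-1.3, 6.0, 6.1]
width: 0.163
gripper_force: 30.0
```

step_arm:
  series:
    - {"angular": [0,0,0],"delta_pos": [-0.0041,0.0096,0],"gripper": 0.9}
    - {"angular": [0,0,0],"delta_pos": [-0.0075,0.0195,0],"gripper": 0.9}

```text
clock: 5.1
ee_pos: [0.487, 0.0661, 0.0737]
tcp_rot: [0.993, 0.121, 0.001, -0.001]
ft_force: [-2.8, 8.2, 5.9]
width: 0.165
gripper_force: 30.0
```

step_arm:
  series:
    - {"angular": [0,0,0],"delta_pos": [-0.0027,0.0101,0],"gripper": 0.9}
    - {"angular": [0,0,0],"delta_pos": [-0.0047,0.0204,0],"gripper": 0.9}

```text
clock: 5.27
ee_pos: [0.4869, 0.0636, 0.0737]
tcp_rot: [0.992, 0.122, 0.002, -0.003]
ft_force: [-4.9, 16.9, 4.1]
width: 0.163
gripper_force: 30.0
```

step_arm:
  series:
    - {"angular": [0,0,0],"delta_pos": [-0.0013,0.0104,0],"gripper": 0.9}

```text
clock: 5.35
ee_pos: [0.4869, 0.0609, 0.0737]
tcp_rot: [0.992, 0.123, 0.001, -0.003]
ft_force: [-3.8, 15.1, 5.7]
width: 0.162
gripper_force: 30.0
```

step_arm:
  series:
    - {"angular": [0,0,0],"delta_pos": [-0.0005,0.0105,0],"gripper": 0.9}

```text
clock: 5.43
ee_pos: [0.4872, 0.0572, 0.0736]
tcp_rot: [0.992, 0.123, 0.001, -0.003]
ft_force: [-5.5, 12.0, 8.8]
width: 0.169
gripper_force: 30.0
```

step_arm:
  series:
    - {"angular": [0,0,0],"delta_pos": [0.0002,0.0105,0],"gripper": 0.9}

```text
clock: 5.52
ee_pos: [0.4879, 0.0529, 0.0736]
tcp_rot: [0.992, 0.123, 0.0, -0.002]
ft_force: [-4.7, 8.5, 8.9]
width: 0.169
gripper_force: 30.0
```

step_arm:
  series:
    - {"angular": [0,0,0],"delta_pos": [0.0009,0.0104,0],"gripper": 0.9}

```text
clock: 5.6
ee_pos: [0.4891, 0.048, 0.0736]
tcp_rot: [0.993, 0.122, 0.0, -0.001]
ft_force: [-2.3, 2.8, 8.5]
width: 0.166
gripper_force: 30.0
```

step_arm:
  series:
    - {"angular": [0,0,0],"delta_pos": [0.0017,0.0103,0],"gripper": 0.9}

```text
clock: 5.68
ee_pos: [0.4911, 0.0434, 0.0737]
tcp_rot: [0.993, 0.121, 0.001, -0.0]
ft_force: [-0.7, 0.5, 7.5]
width: 0.165
gripper_force: 30.0
```

step_arm:
  series:
    - {"angular": [0,0,0],"delta_pos": [0.0023,0.0102,0],"gripper": 0.9}

```text
clock: 5.77
ee_pos: [0.4925, 0.0406, 0.0737]
tcp_rot: [0.993, 0.121, 0.001, -0.0]
ft_force: [-2.9, 4.6, 7.5]
width: 0.166
gripper_force: 30.0
```

step_arm:
  series:
    - {"angular": [0,0,0],"delta_pos": [0.0031,0.01,0],"gripper": 0.9}

```text
clock: 5.85
ee_pos: [0.4938, 0.0383, 0.0736]
tcp_rot: [0.993, 0.121, 0.0, -0.001]
ft_force: [-3.1, 5.2, 8.9]
width: 0.168
gripper_force: 30.0
```

step_arm:
  series:
    - {"angular": [0,0,0],"delta_pos": [0.0037,0.0098,0],"gripper": 0.9}

```text
clock: 5.93
ee_pos: [0.4954, 0.0359, 0.0736]
tcp_rot: [0.993, 0.121, 0.0, -0.001]
ft_force: [-3.3, 4.2, 8.5]
width: 0.164
gripper_force: 30.0
```

step_arm:
  series:
    - {"angular": [0,0,0],"delta_pos": [0.0044,0.0095,0],"gripper": 0.9}
    - {"angular": [0,0,0],"delta_pos": [0.0095,0.0186,0],"gripper": 0.9}

```text
clock: 6.1
ee_pos: [0.4994, 0.0311, 0.0736]
tcp_rot: [0.993, 0.121, 0.0, -0.001]
ft_force: [-3.4, 4.2, 8.2]
width: 0.168
gripper_force: 30.0
```

step_arm:
  series:
    - {"angular": [0,0,0],"delta_pos": [0.0057,0.0088,0],"gripper": 0.9}
    - {"angular": [0,0,0],"delta_pos": [0.012,0.0171,0],"gripper": 0.9}

```text
clock: 6.27
ee_pos: [0.5041, 0.0269, 0.0736]
tcp_rot: [0.993, 0.121, 0.0, -0.0]
ft_force: [-3.2, 3.9, 9.4]
width: 0.165
gripper_force: 30.0
```

step_arm:
  series:
    - {"angular": [0,0,0],"delta_pos": [0.0069,0.0079,0],"gripper": 0.9}
    - {"angular": [0,0,0],"delta_pos": [0.0143,0.0153,0],"gripper": 0.9}

```text
clock: 6.43
ee_pos: [0.5092, 0.0234, 0.0736]
tcp_rot: [0.993, 0.121, -0.0, -0.0]
ft_force: [-4.4, 3.7, 10.4]
width: 0.167
gripper_force: 30.0
```

step_arm:
  series:
    - {"angular": [0,0,0],"delta_pos": [0.0079,0.0069,0],"gripper": 0.9}
    - {"angular": [0,0,0],"delta_pos": [0.0163,0.0131,0],"gripper": 0.9}

```text
clock: 6.6
ee_pos: [0.5147, 0.0207, 0.0736]
tcp_rot: [0.993, 0.121, -0.0, -0.0]
ft_force: [-4.4, 3.5, 10.1]
width: 0.166
gripper_force: 30.0
```

```bash
python3 tab.py 217 -3 18
```

```text
214.0 [-0.0015 -0.0036] [-0.0029 -0.0073]
211.0 [-0.0013 -0.0037] [-0.0025 -0.0074]
208.0 [-0.0011 -0.0038] [-0.0021 -0.0076]
205.0 [-0.0009 -0.0038] [-0.0017 -0.0077]
202.0 [-0.0007 -0.0039] [-0.0013 -0.0077]
199.0 [-0.0005 -0.0039] [-0.0009 -0.0078]
196.0 [-0.0003 -0.0039] [-0.0005 -0.0078]
193.0 [-0.0001 -0.0039] [-0.0001 -0.0079]
190.0 [ 0.0001 -0.0039] [ 0.0003 -0.0078]
187.0 [ 0.0003 -0.0039] [ 0.0007 -0.0078]
184.0 [ 0.0005 -0.0039] [ 0.0011 -0.0078]
181.0 [ 0.0007 -0.0039] [ 0.0016 -0.0077]
178.0 [ 0.0009 -0.0038] [ 0.002  -0.0076]
175.0 [ 0.0011 -0.0038] [ 0.0023 -0.0075]
172.0 [ 0.0013 -0.0037] [ 0.0027 -0.0074]
169.0 [ 0.0015 -0.0036] [ 0.0031 -0.0072]
166.0 [ 0.0017 -0.0035] [ 0.0035 -0.007 ]
163.0 [ 0.0019 -0.0034] [ 0.0039 -0.0068]
```

step_arm:
  series:
    - {"angular": [0,0,0],"delta_pos": [-0.0163,-0.0131,-0.008],"gripper": 0.9}
    - {"angular": [0,0,0],"delta_pos": [-0.0306,-0.0284,-0.008],"gripper": 0.9}
    - {"angular": [0,0,0],"delta_pos": [-0.0426,-0.0455,-0.008],"gripper": 0.9}
    - {"angular": [0,0,0],"delta_pos": [-0.0521,-0.0641,-0.008],"gripper": 0.9}
    - {"angular": [0,0,0],"delta_pos": [-0.0521,-0.0641,-0.008],"gripper": 0.9}

```text
clock: 7.02
ee_pos: [0.495, 0.0363, 0.0741]
tcp_rot: [0.993, 0.121, 0.0, -0.001]
ft_force: [2.6, 7.4, -11.2]
width: 0.165
gripper_force: 30.0
```

step_arm:
  series:
    - {"angular": [0,0,0],"delta_pos": [-0.0015,-0.0036,0.004],"gripper": 0.9}
    - {"angular": [0,0,0],"delta_pos": [-0.0029,-0.0073,0.004],"gripper": 0.9}

```text
clock: 7.18
ee_pos: [0.4948, 0.0367, 0.074]
tcp_rot: [0.993, 0.121, 0.001, 0.0]
ft_force: [4.8, 0.6, -4.2]
width: 0.168
gripper_force: 30.0
```

step_arm:
  series:
    - {"angular": [0,0,0],"delta_pos": [-0.0013,-0.0037,0],"gripper": 0.9}
    - {"angular": [0,0,0],"delta_pos": [-0.0025,-0.0074,0],"gripper": 0.9}

```text
clock: 7.35
ee_pos: [0.4944, 0.0372, 0.074]
tcp_rot: [0.993, 0.12, 0.001, 0.001]
ft_force: [6.1, -1.2, -5.9]
width: 0.167
gripper_force: 30.0
```

step_arm:
  series:
    - {"angular": [0,0,0],"delta_pos": [-0.0011,-0.0038,0],"gripper": 0.9}
    - {"angular": [0,0,0],"delta_pos": [-0.0021,-0.0076,0],"gripper": 0.9}

```text
clock: 7.52
ee_pos: [0.4932, 0.039, 0.074]
tcp_rot: [0.993, 0.12, 0.001, 0.001]
ft_force: [5.7, -2.1, -5.0]
width: 0.165
gripper_force: 30.0
```

step_arm:
  series:
    - {"angular": [0,0,0],"delta_pos": [-0.0009,-0.0038,0],"gripper": 0.9}
    - {"angular": [0,0,0],"delta_pos": [-0.0017,-0.0077,0],"gripper": 0.9}

```text
clock: 7.68
ee_pos: [0.4921, 0.041, 0.074]
tcp_rot: [0.993, 0.12, 0.001, 0.001]
ft_force: [4.9, -1.7, -5.0]
width: 0.166
gripper_force: 30.0
```

step_arm:
  series:
    - {"angular": [0,0,0],"delta_pos": [-0.0007,-0.0039,0],"gripper": 0.9}
    - {"angular": [0,0,0],"delta_pos": [-0.0013,-0.0077,0],"gripper": 0.9}

```text
clock: 7.85
ee_pos: [0.4911, 0.043, 0.074]
tcp_rot: [0.993, 0.12, 0.001, 0.001]
ft_force: [5.9, -3.7, -5.6]
width: 0.161
gripper_force: 30.0
```

step_arm:
  series:
    - {"angular": [0,0,0],"delta_pos": [-0.0005,-0.0039,0],"gripper": 0.9}
    - {"angular": [0,0,0],"delta_pos": [-0.0009,-0.0078,0],"gripper": 0.9}

```text
clock: 8.02
ee_pos: [0.4906, 0.0441, 0.074]
tcp_rot: [0.993, 0.12, 0.001, 0.002]
ft_force: [7.7, -8.8, -6.2]
width: 0.166
gripper_force: 30.0
```

step_arm:
  series:
    - {"angular": [0,0,0],"delta_pos": [-0.0003,-0.0039,0],"gripper": 0.9}
    - {"angular": [0,0,0],"delta_pos": [-0.0005,-0.0078,0],"gripper": 0.9}

```text
clock: 8.18
ee_pos: [0.4904, 0.0448, 0.074]
tcp_rot: [0.993, 0.119, 0.001, 0.003]
ft_force: [8.5, -11.4, -5.4]
width: 0.165
gripper_force: 30.0
```

step_arm:
  series:
    - {"angular": [0,0,0],"delta_pos": [-0.0001,-0.0039,0],"gripper": 0.9}
    - {"angular": [0,0,0],"delta_pos": [-0.0001,-0.0079,0],"gripper": 0.9}

```text
clock: 8.35
ee_pos: [0.49, 0.0457, 0.074]
tcp_rot: [0.993, 0.119, 0.001, 0.003]
ft_force: [8.9, -14.2, -7.0]
width: 0.164
gripper_force: 30.0
```

step_arm:
  series:
    - {"angular": [0,0,0],"delta_pos": [0.0001,-0.0039,0],"gripper": 0.9}
    - {"angular": [0,0,0],"delta_pos": [0.0003,-0.0078,0],"gripper": 0.9}

```text
clock: 8.52
ee_pos: [0.4892, 0.0477, 0.074]
tcp_rot: [0.993, 0.119, 0.001, 0.003]
ft_force: [7.6, -13.4, -4.0]
width: 0.165
gripper_force: 30.0
```

step_arm:
  series:
    - {"angular": [0,0,0],"delta_pos": [0.0003,-0.0039,0],"gripper": 0.9}
    - {"angular": [0,0,0],"delta_pos": [0.0007,-0.0078,0],"gripper": 0.9}

```text
clock: 8.68
ee_pos: [0.4884, 0.0503, 0.074]
tcp_rot: [0.993, 0.119, 0.001, 0.003]
ft_force: [6.2, -12.8, -3.5]
width: 0.168
gripper_force: 30.0
```

step_arm:
  series:
    - {"angular": [0,0,0],"delta_pos": [0.0005,-0.0039,0],"gripper": 0.9}
    - {"angular": [0,0,0],"delta_pos": [0.0011,-0.0078,0],"gripper": 0.9}

```text
clock: 8.85
ee_pos: [0.4876, 0.0535, 0.0739]
tcp_rot: [0.993, 0.119, 0.0, 0.003]
ft_force: [4.1, -9.1, -2.1]
width: 0.167
gripper_force: 30.0
```

step_arm:
  series:
    - {"angular": [0,0,0],"delta_pos": [0.0007,-0.0039,0],"gripper": 0.9}
    - {"angular": [0,0,0],"delta_pos": [0.0016,-0.0077,0],"gripper": 0.9}

```text
clock: 9.02
ee_pos: [0.487, 0.0568, 0.0739]
tcp_rot: [0.993, 0.119, -0.0, 0.002]
ft_force: [2.6, -8.1, -0.9]
width: 0.168
gripper_force: 30.0
```

step_arm:
  series:
    - {"angular": [0,0,0],"delta_pos": [0.0009,-0.0038,0],"gripper": 0.9}
    - {"angular": [0,0,0],"delta_pos": [0.002,-0.0076,0],"gripper": 0.9}

```text
clock: 9.18
ee_pos: [0.4867, 0.0602, 0.0739]
tcp_rot: [0.993, 0.12, -0.0, 0.002]
ft_force: [2.2, -5.0, -0.6]
width: 0.163
gripper_force: 30.0
```

step_arm:
  series:
    - {"angular": [0,0,0],"delta_pos": [0.0011,-0.0038,0],"gripper": 0.9}
    - {"angular": [0,0,0],"delta_pos": [0.0023,-0.0075,0],"gripper": 0.9}

```text
clock: 9.35
ee_pos: [0.4867, 0.0641, 0.0739]
tcp_rot: [0.993, 0.12, -0.0, 0.001]
ft_force: [1.8, -2.3, -1.1]
width: 0.164
gripper_force: 30.0
```

step_arm:
  series:
    - {"angular": [0,0,0],"delta_pos": [0.0013,-0.0037,0],"gripper": 0.9}
    - {"angular": [0,0,0],"delta_pos": [0.0027,-0.0074,0],"gripper": 0.9}

```text
clock: 9.52
ee_pos: [0.487, 0.068, 0.0739]
tcp_rot: [0.993, 0.121, 0.0, 0.0]
ft_force: [1.3, -5.2, 0.2]
width: 0.167
gripper_force: 30.0
```

step_arm:
  series:
    - {"angular": [0,0,0],"delta_pos": [0.0015,-0.0036,0],"gripper": 0.9}
    - {"angular": [0,0,0],"delta_pos": [0.0031,-0.0072,0],"gripper": 0.9}

```text
clock: 9.68
ee_pos: [0.4872, 0.0694, 0.0739]
tcp_rot: [0.993, 0.121, -0.0, 0.001]
ft_force: [1.5, -5.6, 1.3]
width: 0.166
gripper_force: 30.0
```

step_arm:
  series:
    - {"angular": [0,0,0],"delta_pos": [0.0017,-0.0035,0],"gripper": 0.9}
    - {"angular": [0,0,0],"delta_pos": [0.0035,-0.007,0],"gripper": 0.9}

```text
clock: 9.85
ee_pos: [0.4876, 0.0717, 0.0738]
tcp_rot: [0.993, 0.121, -0.0, 0.001]
ft_force: [1.2, -4.0, 1.8]
width: 0.167
gripper_force: 30.0
```

step_arm:
  series:
    - {"angular": [0,0,0],"delta_pos": [0.0019,-0.0034,0],"gripper": 0.9}
    - {"angular": [0,0,0],"delta_pos": [0.0039,-0.0068,0],"gripper": 0.9}

```text
clock: 10.02
ee_pos: [0.4882, 0.0739, 0.0738]
tcp_rot: [0.993, 0.121, -0.001, 0.001]
ft_force: [1.1, -5.0, 2.0]
width: 0.166
gripper_force: 30.0
```

step_arm:
  series:
    - {"angular": [0,0,0],"delta_pos": [-0.0039,0.0068,0],"gripper": 0.9}
    - {"angular": [0,0,0],"delta_pos": [-0.0074,0.0138,0],"gripper": 0.9}

```text
clock: 10.18
ee_pos: [0.488, 0.0732, 0.074]
tcp_rot: [0.993, 0.122, 0.001, -0.002]
ft_force: [3.6, 6.4, -3.9]
width: 0.166
gripper_force: 30.0
```

step_arm:
  series:
    - {"angular": [0,0,0],"delta_pos": [-0.0016,0.0036,0],"gripper": 0.9}
    - {"angular": [0,0,0],"delta_pos": [-0.0031,0.0072,0],"gripper": 0.9}

```text
clock: 10.35
ee_pos: [0.4875, 0.0708, 0.0739]
tcp_rot: [0.993, 0.122, 0.001, -0.002]
ft_force: [2.4, 3.9, -2.9]
width: 0.169
gripper_force: 30.0
```

step_arm:
  series:
    - {"angular": [0,0,0],"delta_pos": [-0.0014,0.0037,0],"gripper": 0.9}
    - {"angular": [0,0,0],"delta_pos": [-0.0027,0.0074,0],"gripper": 0.9}

```text
clock: 10.52
ee_pos: [0.4871, 0.0686, 0.0739]
tcp_rot: [0.993, 0.122, 0.001, -0.002]
ft_force: [2.4, 6.3, -2.1]
width: 0.163
gripper_force: 30.0
```

step_arm:
  series:
    - {"angular": [0,0,0],"delta_pos": [-0.0012,0.0037,0],"gripper": 0.9}
    - {"angular": [0,0,0],"delta_pos": [-0.0023,0.0075,0],"gripper": 0.9}

```text
clock: 10.68
ee_pos: [0.4869, 0.0666, 0.0739]
tcp_rot: [0.993, 0.122, 0.001, -0.002]
ft_force: [1.9, 6.8, -1.8]
width: 0.166
gripper_force: 30.0
```

step_arm:
  series:
    - {"angular": [0,0,0],"delta_pos": [-0.0011,0.0038,0],"gripper": 0.9}
    - {"angular": [0,0,0],"delta_pos": [-0.002,0.0076,0],"gripper": 0.9}

```text
clock: 10.85
ee_pos: [0.4868, 0.0656, 0.0739]
tcp_rot: [0.992, 0.123, 0.001, -0.003]
ft_force: [1.0, 11.5, -3.2]
width: 0.165
gripper_force: 30.0
```

step_arm:
  series:
    - {"angular": [0,0,0],"delta_pos": [-0.0009,0.0038,0],"gripper": 0.9}
    - {"angular": [0,0,0],"delta_pos": [-0.0016,0.0077,0],"gripper": 0.9}

```text
clock: 11.02
ee_pos: [0.4868, 0.065, 0.0739]
tcp_rot: [0.992, 0.123, 0.002, -0.004]
ft_force: [1.3, 14.6, -3.7]
width: 0.17
gripper_force: 30.0
```

step_arm:
  series:
    - {"angular": [0,0,0],"delta_pos": [-0.0006,0.0039,0],"gripper": 0.9}
    - {"angular": [0,0,0],"delta_pos": [-0.0011,0.0078,0],"gripper": 0.9}

```text
clock: 11.18
ee_pos: [0.4868, 0.0639, 0.074]
tcp_rot: [0.992, 0.124, 0.002, -0.004]
ft_force: [0.9, 15.1, -2.8]
width: 0.168
gripper_force: 30.0
```

step_arm:
  series:
    - {"angular": [0,0,0],"delta_pos": [-0.0004,0.0039,0],"gripper": 0.9}
    - {"angular": [0,0,0],"delta_pos": [-0.0007,0.0078,0],"gripper": 0.9}

```text
clock: 11.35
ee_pos: [0.4868, 0.0613, 0.0739]
tcp_rot: [0.992, 0.124, 0.001, -0.004]
ft_force: [-1.0, 13.5, -1.1]
width: 0.168
gripper_force: 30.0
```

step_arm:
  series:
    - {"angular": [0,0,0],"delta_pos": [-0.0002,0.0039,0],"gripper": 0.9}
    - {"angular": [0,0,0],"delta_pos": [-0.0003,0.0078,0],"gripper": 0.9}

```text
clock: 11.52
ee_pos: [0.4869, 0.0583, 0.0739]
tcp_rot: [0.992, 0.124, 0.001, -0.004]
ft_force: [-0.3, 11.0, -1.4]
width: 0.168
gripper_force: 30.0
```

step_arm:
  series:
    - {"angular": [0,0,0],"delta_pos": [0,0.0039,0],"gripper": 0.9}
    - {"angular": [0,0,0],"delta_pos": [0.0001,0.0079,0],"gripper": 0.9}

```text
clock: 11.68
ee_pos: [0.4874, 0.0548, 0.0739]
tcp_rot: [0.992, 0.123, 0.0, -0.003]
ft_force: [-0.7, 10.3, 0.4]
width: 0.162
gripper_force: 30.0
```

step_arm:
  series:
    - {"angular": [0,0,0],"delta_pos": [0.0002,0.0039,0],"gripper": 0.9}
    - {"angular": [0,0,0],"delta_pos": [0.0005,0.0078,0],"gripper": 0.9}

```text
clock: 11.85
ee_pos: [0.4881, 0.0512, 0.0739]
tcp_rot: [0.992, 0.123, -0.0, -0.002]
ft_force: [-0.8, 5.2, 0.9]
width: 0.164
gripper_force: 30.0
```

step_arm:
  series:
    - {"angular": [0,0,0],"delta_pos": [0.0004,0.0039,0],"gripper": 0.9}
    - {"angular": [0,0,0],"delta_pos": [0.0009,0.0078,0],"gripper": 0.9}

```text
clock: 12.02
ee_pos: [0.4892, 0.0477, 0.0739]
tcp_rot: [0.992, 0.122, -0.0, -0.001]
ft_force: [0.6, 3.7, 1.7]
width: 0.163
gripper_force: 30.0
```

step_arm:
  series:
    - {"angular": [0,0,0],"delta_pos": [0.0006,0.0039,0],"gripper": 0.9}
    - {"angular": [0,0,0],"delta_pos": [0.0013,0.0077,0],"gripper": 0.9}

```text
clock: 12.18
ee_pos: [0.491, 0.0433, 0.0739]
tcp_rot: [0.993, 0.121, 0.0, -0.0]
ft_force: [1.6, 1.9, -1.2]
width: 0.17
gripper_force: 30.0
```

step_arm:
  series:
    - {"angular": [0,0,0],"delta_pos": [0.0008,0.0039,0],"gripper": 0.9}
    - {"angular": [0,0,0],"delta_pos": [0.0017,0.0077,0],"gripper": 0.9}

```text
clock: 12.35
ee_pos: [0.4917, 0.0418, 0.0739]
tcp_rot: [0.993, 0.121, 0.0, -0.001]
ft_force: [-0.8, 6.4, 2.0]
width: 0.166
gripper_force: 30.0
```

step_arm:
  series:
    - {"angular": [0,0,0],"delta_pos": [0.001,0.0038,0],"gripper": 0.9}
    - {"angular": [0,0,0],"delta_pos": [0.0021,0.0076,0],"gripper": 0.9}

```text
clock: 12.52
ee_pos: [0.4928, 0.0398, 0.0739]
tcp_rot: [0.993, 0.121, 0.0, -0.001]
ft_force: [0.0, 6.5, 1.5]
width: 0.168
gripper_force: 30.0
```

step_arm:
  series:
    - {"angular": [0,0,0],"delta_pos": [0.0012,0.0037,0],"gripper": 0.9}
    - {"angular": [0,0,0],"delta_pos": [0.0025,0.0074,0],"gripper": 0.9}

```text
clock: 12.68
ee_pos: [0.494, 0.0378, 0.0739]
tcp_rot: [0.993, 0.121, -0.0, -0.001]
ft_force: [0.8, 4.6, 1.5]
width: 0.167
gripper_force: 30.0
```

step_arm:
  series:
    - {"angular": [0,0,0],"delta_pos": [0.0014,0.0037,0],"gripper": 0.9}
    - {"angular": [0,0,0],"delta_pos": [0.0029,0.0073,0],"gripper": 0.9}

```text
clock: 12.85
ee_pos: [0.4953, 0.0359, 0.0738]
tcp_rot: [0.993, 0.121, -0.0, -0.001]
ft_force: [-0.2, 5.4, 2.0]
width: 0.166
gripper_force: 30.0
```

```bash
python3 - <<'E'
import numpy as np
from scipy.optimize import least_squares
cw=np.array([[.4944,.0372,6.1,-1.2],[.4932,.039,5.7,-2.1],[.4921,.041,4.9,-1.7],[.4911,.043,5.9,-3.7],[.4906,.0441,7.7,-8.8],[.4904,.0448,8.5,-11.4],[.49,.0457,8.9,-14.2],[.4892,.0477,7.6,-13.4],[.4884,.0503,6.2,-12.8],[.4876,.0535,4.1,-9.1],[.487,.0568,2.6,-8.1],[.4867,.0602,2.2,-5],[.4867,.0641,1.8,-2.3],[.487,.068,1.3,-5.2],[.4872,.0694,1.5,-5.6],[.4876,.0717,1.2,-4],[.4882,.0739,1.1,-5]])
cc=np.array([[.4875,.0708,2.4,3.9],[.4871,.0686,2.4,6.3],[.4869,.0666,1.9,6.8],[.4868,.0656,1,11.5],[.4868,.065,1.3,14.6],[.4868,.0639,.9,15.1],[.4868,.0613,-1,13.5],[.4869,.0583,-.3,11],[.4874,.0548,-.7,10.3],[.4881,.0512,-.8,5.2],[.4892,.0477,.6,3.7],[.491,.0433,1.6,1.9],[.4917,.0418,-.8,6.4],[.4928,.0398,0,6.5],[.494,.0378,.8,4.6],[.4953,.0359,-.2,5.4]])
co=np.array([[.533,.1074],[.5228,.1064],[.5166,.1047],[.5108,.1022],[.5054,.0987],[.5006,.0948],[.493,.0851],[.4897,.0781],[.5041,.0269],[.5092,.0234],[.5147,.0207]])
A=np.vstack([cw[:,:2],cc[:,:2],co])
f=least_squares(lambda p:np.hypot(*(A-p[:2]).T)-p[2],[.5316,.0615,.045]).x;print("circle",f)
def TF(d):
    th=np.arctan2(d[:,1]-f[1],d[:,0]-f[0]); return np.degrees(th)%360,-(-np.sin(th)*d[:,2]+np.cos(th)*d[:,3])
for n,d in(("cw",cw),("cc",cc)):
    print(n,np.c_[TF(d)].round(1).tolist())
a,F=TF(cw);b,G=TF(cc)
g=np.arange(176,206,1.)
S=(np.interp(g,a[::-1],F[::-1])+np.interp(g,b,G))/2
print(np.c_[g,S.round(1)].tolist())
m=(g>181)&(g<199);q=np.polyfit(g[m],S[m],1);t=-q[1]/q[0];print("top",t,f[:2]+f[2]*np.array([np.cos(np.radians(t)),np.sin(np.radians(t))]))
E
python3 tab.py 214 -4 8
```

```text
circle [0.53169109 0.06235291 0.04496907]
cw [[214.0, -4.4], [211.2, -4.8], [208.3, -3.8], [205.5, -5.9], [204.0, -11.2], [203.0, -13.8], [201.8, -16.5], [199.0, -15.1], [195.6, -14.0], [191.4, -9.7], [187.1, -8.4], [182.7, -5.1], [177.8, -2.2], [172.8, -5.0], [171.0, -5.3], [168.0, -3.7], [165.1, -4.6]]
cc [[169.2, 4.3], [172.0, 6.6], [174.6, 6.9], [175.9, 11.5], [176.6, 14.7], [178.0, 15.1], [181.3, 13.5], [185.2, 11.0], [189.7, 10.3], [194.4, 5.2], [199.0, 3.3], [205.1, 1.0], [207.2, 6.1], [210.1, 5.6], [213.1, 3.4], [216.0, 4.5]]
[[176.0, 4.4], [177.0, 6.1], [178.0, 6.4], [179.0, 5.9], [180.0, 5.3], [181.0, 4.8], [182.0, 4.2], [183.0, 3.6], [184.0, 2.9], [185.0, 2.1], [186.0, 1.7], [187.0, 1.2], [188.0, 0.9], [189.0, 0.7], [190.0, 0.3], [191.0, -0.4], [192.0, -1.3], [193.0, -2.4], [194.0, -3.4], [195.0, -4.2], [196.0, -4.8], [197.0, -5.2], [198.0, -5.5], [199.0, -5.9], [200.0, -6.3], [201.0, -6.8], [202.0, -6.9], [203.0, -6.0], [204.0, -4.8], [205.0, -3.2]]
top 189.09146064167626 [0.48728696 0.0552473 ]
210.0 [-0.0017 -0.0049] [-0.0033 -0.01  ]
206.0 [-0.0014 -0.0051] [-0.0025 -0.0102]
202.0 [-0.001  -0.0051] [-0.0018 -0.0103]
198.0 [-0.0006 -0.0052] [-0.0011 -0.0104]
194.0 [-0.0003 -0.0052] [-0.0004 -0.0105]
190.0 [ 0.0001 -0.0052] [ 0.0003 -0.0105]
186.0 [ 0.0004 -0.0052] [ 0.0011 -0.0104]
182.0 [ 0.0008 -0.0052] [ 0.0018 -0.0103]
```

step_arm:
  series:
    - {"angular": [0,0,0],"delta_pos": [-0.0068,-0.0197,0],"gripper": 0.9}
    - {"angular": [0,0,0],"delta_pos": [-0.0109,-0.0403,0],"gripper": 0.9}
    - {"angular": [0,0,0],"delta_pos": [-0.0117,-0.0508,0],"gripper": 0.9}
    - {"angular": [0,0,0],"delta_pos": [-0.012,-0.0612,0],"gripper": 0.9}
    - {"angular": [0,0,0],"delta_pos": [-0.0113,-0.0716,0],"gripper": 0.9}

```text
clock: 13.27
ee_pos: [0.489, 0.0486, 0.0739]
tcp_rot: [0.993, 0.119, 0.001, 0.004]
ft_force: [5.3, -13.6, -0.1]
width: 0.164
gripper_force: 30.0
```

step_arm:
  series:
    - {"angular": [0,0,0],"delta_pos": [0.0007,-0.0077,0],"gripper": 0.9}
    - {"angular": [0,0,0],"delta_pos": [0.0011,-0.0104,0],"gripper": 0.9}
    - {"angular": [0,0,0],"delta_pos": [0.0011,-0.0104,0],"gripper": 0.9}

```text
clock: 13.52
ee_pos: [0.4876, 0.0536, 0.0739]
tcp_rot: [0.993, 0.119, 0.0, 0.002]
ft_force: [2.9, -6.5, 0.9]
width: 0.165
gripper_force: 30.0
```

step_arm:
  series:
    - {"angular": [0,0,0],"delta_pos": [0.0005,-0.0045,0],"gripper": 0.9}
    - {"angular": [0,0,0],"delta_pos": [0.0005,-0.0045,0],"gripper": 0.9}

```text
clock: 13.68
ee_pos: [0.4873, 0.055, 0.0738]
tcp_rot: [0.993, 0.119, -0.0, 0.002]
ft_force: [1.8, -6.1, 2.1]
width: 0.165
gripper_force: 30.0
```

step_arm:
  series:
    - {"angular": [0,0,0],"delta_pos": [-0.0005,0.005,0],"gripper": 0.9}
    - {"angular": [0,0,0],"delta_pos": [-0.001,0.01,0],"gripper": 0.9}
    - {"angular": [0,0,0],"delta_pos": [-0.001,0.01,0],"gripper": 0.9}
    - {"angular": [0,0,0],"delta_pos": [-0.001,0.01,0],"gripper": 0.9}

```text
clock: 14.02
ee_pos: [0.4872, 0.0552, 0.0738]
tcp_rot: [0.993, 0.121, 0.0, 0.001]
ft_force: [2.2, -4.0, 1.5]
width: 0.167
gripper_force: 30.0
```

step_arm:
  series:
    - {"angular": [0,0,0],"delta_pos": [0.002,0.008,0],"gripper": 0.9}
    - {"angular": [0,0,0],"delta_pos": [0.002,0.008,0],"gripper": 0.9}
    - {"angular": [0,0,0],"delta_pos": [0.002,0.008,0],"gripper": 0.9}
    - {"angular": [0,0,0],"delta_pos": [0.002,0.008,0],"gripper": 0.9}

```text
clock: 14.35
ee_pos: [0.4874, 0.0548, 0.0738]
tcp_rot: [0.993, 0.121, -0.001, -0.0]
ft_force: [-1.7, 0.7, 5.6]
width: 0.168
gripper_force: 30.0
```

step_arm:
  series:
    - {"angular": [0,0,0],"delta_pos": [0,0,0],"gripper": 0.5}
    - {"angular": [0,0,0],"delta_pos": [0,0,0],"gripper": 0.5}
    - {"angular": [0,0,0],"delta_pos": [0,0,0],"gripper": 0.5}
    - {"angular": [0,0,0],"delta_pos": [0,0,0],"gripper": 0.5}

```text
clock: 14.68
ee_pos: [0.4878, 0.0541, 0.0735]
tcp_rot: [0.993, 0.121, -0.0, 0.0]
ft_force: [-0.7, 0.4, -0.0]
width: 0.434
gripper_force: 0.0
```

step_arm:
  series:
    - {"angular": [0,0,0],"delta_pos": [0,0,-0.1],"gripper": 0.5}
    - {"angular": [0,0,0],"delta_pos": [0,0,-0.2],"gripper": 0.5}
    - {"angular": [0,0,0],"delta_pos": [0,0,-0.3],"gripper": 0.5}
    - {"angular": [0,0,0],"delta_pos": [0,0,-0.3],"gripper": 0.5}
    - {"angular": [0,0,0],"delta_pos": [0,0,-0.3],"gripper": 0.5}

```text
clock: 15.1
ee_pos: [0.4891, 0.0541, 0.1651]
tcp_rot: [0.993, 0.121, 0.002, 0.0]
ft_force: [0.2, 0.6, -0.6]
width: 0.499
gripper_force: 0.0
```

```bash
python3 - <<'E'
from h import *
o=arm.get_obs();c=eyes.calibration("wrist");im=eyes.get_image("wrist")
M=R.from_quat(o['tcp_rot']).as_matrix()
print(o['clock'],o['ee_pos'],o['ft_force'])
for s,p in reds(im,50): print(s,p,plane(c,*p,.0553,True).round(4),plane(c,*p,.087,True).round(4))
print((M.T@(np.array([.627,.0155,.085])-o['ee_pos'])/.3).round(4))
cv2.imwrite("pics/w1.png",im[:,:,::-1])
E
```

```text
15.1 [0.48909145 0.0541177  0.16510725] [ 0.18419547  0.59518696 -0.56150153]
[101, 17, 33, 60, 869] [116.2, 44.9] [0.5932 0.294  0.0553] [0.5895 0.2676 0.087 ]
[392, 47, 27, 26, 492] [405.6, 59.5] [0.6266 0.0165 0.0553] [0.619  0.0233 0.087 ]
[313, 193, 22, 29, 497] [323.2, 207.2] [0.4808 0.0537 0.0553] [0.4905 0.0561 0.087 ]
[0.4145 0.235  0.2687]
```

View pics/w1.png

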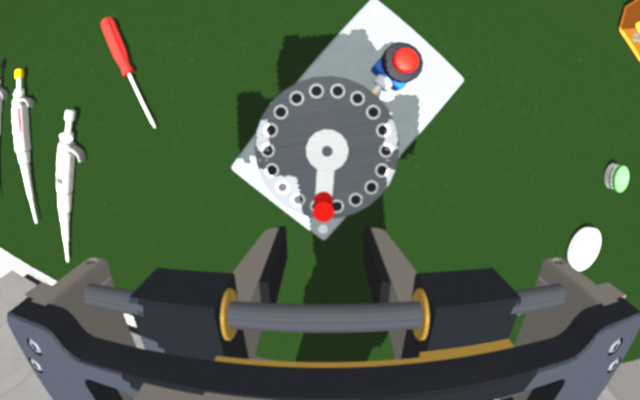

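The wrist view shows the gripper clear of the knob, with the hub at (327,151), the knob top at about (323,212) and the stamp at (405.6,59.5). I'll check the released angle while moving over the stamp with the fingers shut.

```bash
python3 - <<'E'
from h import *
c=eyes.calibration("wrist");im=eyes.get_image("wrist")
h=cv2.cvtColor(im,cv2.COLOR_RGB2HSV)
g=cv2.medianBlur(cv2.cvtColor(im,cv2.COLOR_RGB2GRAY),3)
m=((h[...,0]<8)|(h[...,0]>172))&(h[...,1]>140)&(h[...,2]>200)
m[:180]=0;m[240:]=0
ys,xs=np.nonzero(m);print("bright knob",xs.min(),xs.max(),ys.min(),ys.max(),xs.mean(),ys.mean())
u=(xs.min()+xs.max())/2; v=ys.max()-(xs.max()-xs.min())/2
k=plane(c,u,v,.087,True)
w=(g[135:170,310:345]<110);yy,xx=np.nonzero(w);print("hub px",xx.mean()+310,yy.mean()+135,len(xx))
a=np.array([.5317,.0624]);d=k[:2]-a
print(k,np.hypot(*d),np.degrees(np.arctan2(d[1],d[0]))%360, plane(c,327,151,.0505,True))
E
```

```text
bright knob 313 333 200 220 323.0295857988166 210.11242603550295
hub px 327.9756097560976 158.6219512195122 82
[0.48734103 0.05551413 0.087     ] 0.044890237173900116 188.82363304598803 [0.52899297 0.06231172 0.0505    ]
```

step_arm:
  series:
    - {"angular": [0,0,0],"delta_pos": [0.104,0.059,0],"gripper": 1}
    - {"angular": [0,0,0],"delta_pos": [0.207,0.118,0],"gripper": 1}
    - {"angular": [0,0,0],"delta_pos": [0.311,0.176,0],"gripper": 1}
    - {"angular": [0,0,0],"delta_pos": [0.414,0.235,0],"gripper": 1}
    - {"angular": [0,0,0],"delta_pos": [0.414,0.235,0],"gripper": 1}

```text
clock: 15.62
ee_pos: [0.6298, 0.0124, 0.1609]
tcp_rot: [0.993, 0.119, 0.0, 0.0]
ft_force: [-0.2, -0.9, 0.1]
width: 0.162
gripper_force: 0.0
```

step_arm:
  series:
    - {"angular": [0,0,0],"delta_pos": [0,0,0.07],"gripper": 1}
    - {"angular": [0,0,0],"delta_pos": [0,0,0.14],"gripper": 1}
    - {"angular": [0,0,0],"delta_pos": [0,0,0.21],"gripper": 1}
    - {"angular": [0,0,0],"delta_pos": [0,0,0.25],"gripper": 1}
    - {"angular": [0,0,0],"delta_pos": [0,0,0.25],"gripper": 1}

```text
clock: 16.03
ee_pos: [0.6223, 0.0155, 0.0844]
tcp_rot: [0.993, 0.121, -0.004, -0.0]
ft_force: [-0.6, 0.8, -0.2]
width: 0.007
gripper_force: 0.0
```

step_arm:
  series:
    - {"angular": [0,0,0],"delta_pos": [0,0,0],"gripper": 1}
    - {"angular": [0,0,0],"delta_pos": [0,0,0],"gripper": 1}

```text
clock: 16.2
ee_pos: [0.626, 0.0158, 0.0894]
tcp_rot: [0.993, 0.121, 0.0, -0.0]
ft_force: [-0.2, -0.1, -0.5]
width: 0.005
gripper_force: 0.0
```

step_arm:
  series:
    - {"angular": [0,0,0],"delta_pos": [0.003,0,0.015],"gripper": 1}
    - {"angular": [0,0,0],"delta_pos": [0.003,0,0.03],"gripper": 1}
    - {"angular": [0,0,0],"delta_pos": [0.003,0,0.045],"gripper": 1}
    - {"angular": [0,0,0],"delta_pos": [0.003,0,0.055],"gripper": 1}
    - {"angular": [0,0,0],"delta_pos": [0.003,0,0.06],"gripper": 1}

```text
clock: 16.62
ee_pos: [0.6267, 0.0157, 0.0708]
tcp_rot: [0.993, 0.121, 0.0, 0.0]
ft_force: [-0.1, -0.3, 3.3]
width: 0.003
gripper_force: 1.7
```

step_arm:
  series:
    - {"angular": [0,0,0],"delta_pos": [0,0,0.003],"gripper": 1}
    - {"angular": [0,0,0],"delta_pos": [0,0,0.006],"gripper": 1}

```text
clock: 16.78
ee_pos: [0.6267, 0.0157, 0.0693]
tcp_rot: [0.993, 0.121, 0.0, 0.0]
ft_force: [-0.3, -0.3, 5.3]
width: 0.002
gripper_force: 2.2
```

step_arm:
  series:
    - {"angular": [0,0,0],"delta_pos": [0,0,0.004],"gripper": 1}
    - {"angular": [0,0,0],"delta_pos": [0,0,0.008],"gripper": 1}

```text
clock: 16.95
ee_pos: [0.6268, 0.0158, 0.0682]
tcp_rot: [0.993, 0.121, 0.0, 0.0]
ft_force: [-5.2, -1.2, 20.3]
width: 0.006
gripper_force: 10.5
```

step_arm:
  series:
    - {"angular": [0,0,0],"delta_pos": [0,0,0],"gripper": 1}
    - {"angular": [0,0,0],"delta_pos": [0,0,0],"gripper": 1}

```text
clock: 17.12
ee_pos: [0.6268, 0.0157, 0.0683]
tcp_rot: [0.993, 0.121, 0.0, 0.0]
ft_force: [-3.9, -1.0, 14.2]
width: 0.004
gripper_force: 6.7
```

step_arm:
  series:
    - {"angular": [0,0,0],"delta_pos": [0,0,-0.01],"gripper": 1}
    - {"angular": [0,0,0],"delta_pos": [0,0,-0.01],"gripper": 1}

```text
clock: 17.28
ee_pos: [0.6268, 0.0157, 0.0705]
tcp_rot: [0.993, 0.121, 0.0, 0.0]
ft_force: [-0.2, -0.6, 3.5]
width: 0.005
gripper_force: 1.8
```

step_arm:
  series:
    - {"angular": [0,0,0],"delta_pos": [0,0,-0.004],"gripper": 1}
    - {"angular": [0,0,0],"delta_pos": [0,0,-0.004],"gripper": 1}

```text
clock: 17.45
ee_pos: [0.6268, 0.0157, 0.071]
tcp_rot: [0.993, 0.121, 0.0, 0.0]
ft_force: [0.5, -1.1, 3.2]
width: 0.001
gripper_force: 1.7
```

step_arm:
  series:
    - {"angular": [0,0,0],"delta_pos": [0,0,-0.004],"gripper": 1}
    - {"angular": [0,0,0],"delta_pos": [0,0,-0.004],"gripper": 1}

```text
clock: 17.62
ee_pos: [0.6267, 0.0157, 0.072]
tcp_rot: [0.993, 0.121, 0.0, 0.0]
ft_force: [-0.1, -0.7, 2.8]
width: 0.007
gripper_force: 1.4
```

step_arm:
  series:
    - {"angular": [0,0,0],"delta_pos": [0,0,-0.004],"gripper": 1}
    - {"angular": [0,0,0],"delta_pos": [0,0,-0.004],"gripper": 1}

```text
clock: 17.78
ee_pos: [0.6267, 0.0157, 0.0732]
tcp_rot: [0.993, 0.121, 0.0, 0.0]
ft_force: [1.9, -0.6, 2.1]
width: 0.002
gripper_force: 1.0
```

step_arm:
  series:
    - {"angular": [0,0,0],"delta_pos": [0,0,-0.004],"gripper": 1}
    - {"angular": [0,0,0],"delta_pos": [0,0,-0.004],"gripper": 1}

```text
clock: 17.95
ee_pos: [0.6264, 0.0158, 0.0743]
tcp_rot: [0.993, 0.121, -0.0, 0.0]
ft_force: [0.4, -0.5, 1.8]
width: 0.008
gripper_force: 0.7
```

step_arm:
  series:
    - {"angular": [0,0,0],"delta_pos": [0,0,-0.004],"gripper": 1}
    - {"angular": [0,0,0],"delta_pos": [0,0,-0.004],"gripper": 1}

```text
clock: 18.12
ee_pos: [0.6258, 0.0159, 0.0752]
tcp_rot: [0.993, 0.121, -0.001, -0.0]
ft_force: [-0.0, -0.5, 0.3]
width: 0.008
gripper_force: 0.0
```

step_arm:
  series:
    - {"angular": [0,0,0],"delta_pos": [0,0,-0.004],"gripper": 1}
    - {"angular": [0,0,0],"delta_pos": [0,0,-0.004],"gripper": 1}

```text
clock: 18.28
ee_pos: [0.626, 0.0159, 0.0766]
tcp_rot: [0.993, 0.121, -0.0, -0.0]
ft_force: [0.0, 0.2, -0.6]
width: 0.01
gripper_force: 0.0
```

step_arm:
  series:
    - {"angular": [0,0,0],"delta_pos": [0,0,-0.01],"gripper": 1}
    - {"angular": [0,0,0],"delta_pos": [0,0,-0.01],"gripper": 1}

```text
clock: 18.45
ee_pos: [0.6266, 0.0159, 0.0801]
tcp_rot: [0.993, 0.121, 0.0, -0.0]
ft_force: [0.1, 0.7, 0.4]
width: 0.008
gripper_force: 0.0
```

The button moved from about 74.5 mm to a hard stop at 68.3 mm TCP height. That is the full 6 mm of travel, and the button has come back up. Now I'll retreat.

step_arm:
  series:
    - {"angular": [0,0,0],"delta_pos": [0,0,-0.1],"gripper": 1}
    - {"angular": [0,0,0],"delta_pos": [0,0,-0.2],"gripper": 1}
    - {"angular": [0,0,0],"delta_pos": [0,0,-0.3],"gripper": 1}
    - {"angular": [0,0,0],"delta_pos": [0,0,-0.4],"gripper": 1}
    - {"angular": [0,0,0],"delta_pos": [0,0,-0.4],"gripper": 1}

```text
clock: 18.87
ee_pos: [0.63, 0.0164, 0.2066]
tcp_rot: [0.993, 0.121, 0.005, 0.0]
ft_force: [0.9, -0.4, 0.6]
width: 0.001
gripper_force: 0.0
```

step_arm:
  series:
    - {"angular": [0,0,0],"delta_pos": [0,0,0],"gripper": 1}
    - {"angular": [0,0,0],"delta_pos": [0,0,0],"gripper": 1}
    - {"angular": [0,0,0],"delta_pos": [0,0,0],"gripper": 1}

```text
clock: 19.12
ee_pos: [0.6255, 0.0156, 0.1983]
tcp_rot: [0.993, 0.121, -0.001, -0.0]
ft_force: [-1.0, -0.3, -0.2]
width: 0.005
gripper_force: 0.0
```

```bash
python3 - <<'E'
from h import *
from workcell import job
im=eyes.get_image("wrist");c=eyes.calibration("wrist")
for s,p in reds(im,50): print(s,p,plane(c,*p,.0603,True).round(4),plane(c,*p,.08,True).round(4))
print(arm.get_obs()['ft_force'],job.job_done())
E
```

```text
[79, 119, 34, 57, 718] [94.6, 145.2] [0.6146 0.2895 0.0603] [0.6203 0.2724 0.08  ]
[313, 176, 23, 24, 438] [324.1, 187.2] [0.6278 0.0173 0.0603] [0.6326 0.0184 0.08  ]
the job is handed in; nothing more can be done
[0.85863119 0.72889331 0.12260255] None
```

I set the rotor with its highest spot at the stylus (knob at about 189–190°, matched from both directions), let go of the knob, pressed the stamp its full 6 mm once, released it, and handed the job in at about 19 s; the verdict was not shown.

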